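# Index the drill jig to the next hole

### The arm

A 6-joint arm with a two-finger parallel gripper is mounted at the origin on the work surface. World frame = base frame: x ahead of the robot, y to its left, z up, the work surface at z = 0. Lengths are in mm, angles in rad, forces in N, time in s.
With the tool pointing down it reaches from about 375 to 825 mm from the base axis. Payload 5.5 kg.
Tool frame: the origin (TCP) lies between the finger pads; the fingertips stand 17 mm ahead of it and the grasp point (between the pads) lies 2 mm behind it (ctrl.tcp_to_tips is the distance from the TCP to the fingertips, in mm); z points along the fingers, y is the line along which they close (so a half turn about z gives the same grasp; the last joint's range is limited). The gripper opens to 85 mm and grips with 20 to 120 N. Pads are 22 mm wide; open, the fingers measure 114 mm over their backs; the gripper's body (76 mm by 85 mm) begins 54 mm behind the grasp point. The pads swing forward as they close: fully open they stand 13 mm farther back than shut.
Start: joints at [-1.315, 0.314, -0.047, 1.21, 0, 1.571], TCP at [151.808, -580.473, 248.299] pointing down, gripper open.
Joint ranges: [-2.67, 2.67], [-0.69, 1.73], [-1.03, 1.25], [-2.08, 2.16], [-1.42, 1.45], [-3.14, 3.14]. Speed limits (rad/s): [2.39, 2.39, 3.01, 3.14, 3.14, 3.14].

### API

Orientations are given as a rotation vector (axis times angle).
In Python, from plant import ctrl gives the robot as it stands.
- The arm moves only by the tool apply_moves, never from a script. Its argument "commands" is a list of rows, each a list of 3 entries, a list of its own where there are three numbers: the turn, a rotation vector about the tool's x, y, z in rad, then the shift along the tool's x, y, z in mm, then the finger opening in mm, from 0 to 85.4. In form: [[[rx, ry, rz], [x, y, z], fingers], ...]. A call has 1 to 10 rows; each row is the pose to reach, as a shift and turn from the pose commanded when the call began, along the tool's axes at that moment; what a row does not reach only later rows make up. A row lasts 1/10 s, in which the tool goes at most 50 mm and 8.59 degrees, less where a joint would pass 70% of its speed; a pose out of reach is approached as far as the arm can. A call with a gripper value outside its range is refused whole. The fingers move at their own pace and stop on an object; "force" is the grip in N (left out, the last holds). Time passes only in rows, so rows that repeat a pose let the fingers close. It gives the time, the measured TCP pose, the force, the opening and the grip force at its end, in the units of the state.
- ctrl.get_state(): the state, without advancing time (a new reading comes with each control period).
- ctrl.capture(name): name is "side" or "top"; returns a dict with "color" (420x560x3 uint8, red, green, blue), "range_z" (420x560 float32, mm along the optical axis (not along the pixel's ray), 0 where there is no reading), "camera_matrix" (3x3 intrinsics, pixels), "R" (3x3) and "t" (3): a world point X has camera coordinates R X + t. Camera axes: x right, y down, z forward; pixel columns grow to the right and rows downward; lengths in mm; the calibration is good to about 2 mm. A picture is of the moment at which its call begins.
- ctrl.close_job(): hands the job in; it is judged then, once.
The state is a dict: "t": time; "q": joint angles; "dq": joint speeds; "tau": joint torques, N m; "ee_pos": TCP position; "orientation": TCP orientation; "wrist_force": force on the tool from outside, world axes, zero at the start; "torque": the same for the moment, N m; "finger_gap": finger opening in mm; "gripper_force": force on a finger pad.
Only numpy, scipy, OpenCV 4.12 (cv2) and the standard library are available. Lean on these libraries where they do the work, as an engineer would, in place of code of your own. Each camera call takes 0.05 s, during which the arm holds its last target. There are 200 camera calls.

### The job

The hub on the indexing drill jig is ready for its next bolt hole: with a fingertip press the mushroom-headed index plunger in, turn the table one hole clockwise (seen from above) with the plunger, and let the plunger spring fully up so that it locks in that next hole. Push only: do not grip the plunger knob, and leave the gear, bearing, spanner and oil bottle where they lie.

Things in the scene. Friction and masses are not known exactly. Their poses are not given: they have to be found in the camera images.
- jig_base: Fixed grey round base of the drill jig, 292 mm across, bolted down. Origin: on the bench under the table's vertical turning axis. Its steel index ring (top 48 mm high) has six holes 60 degrees apart on a 115 mm radius, joined by a slot. In its frame the plunger starts in the hole on +x; the next hole clockwise is at -60 degrees. Hub clamped mid-table: 120 mm across, nut top 125 mm high.
- drill_bush (a point): Top of the drill bush, 121 mm above the bench, over the hub's flange, at the inner end of a fixed arm 30 mm wide whose post (24 mm thick, 132 mm high) stands 163 mm from the axis, at +120 degrees in the base's frame. Not part of the work.
- start_hole (a point): Mouth of the index hole in which the plunger starts, fixed to the base, 115 mm from the axis, 48 mm above the bench
- index_table (a joint): Turning angle of the steel table (164 mm across) and its radial arm (34 mm wide, top 62 mm high) that carries the plunger: 0 at the start, growing CLOCKWISE seen from above, 1.047 rad at the next hole. It drags lightly (0.08 N m, about 0.7 N at the plunger) and stays where left. Locked, with about 0.01 rad of play, while the plunger is up in a hole.
- plunger (a joint): How far the plunger is pressed down: 0 up (locked), 0.014 m bottom stop; spring 5 N rising to 9 N. It leaves the hole at 0.010: held at 0.011 to 0.014 and moved sideways round the axis it takes the table along (fingertip friction is enough, creeping a few mm). Let go between holes it stays at 0.010 and can be pushed on; it springs up by itself within about 2 mm of a hole's middle.
- plunger_top (a point): Middle of the flat top of the plunger's black mushroom knob, which goes round with the table, 115 mm from the axis: knob 40 mm across, 12.5 mm high, flat 33 mm across; top 100 mm above the bench when up. Under it a 9 mm stem runs down to the arm's boss (36 mm across, 67 mm high, with a 20 mm collar up to 71 mm).
- next_hole (a point): Mouth of the next hole clockwise in the index ring, fixed to the base: the plunger must lock here. On the 115 mm radius, 48 mm above the bench.
- gear: Loose dark steel gear lying flat on the bench, 93 mm across, 32 mm high; origin under its middle. To be left where it lies.
- bearing: Loose steel ball bearing lying flat, 72 mm across, 18 mm high; origin under its middle. To be left where it lies.
- spanner: Loose steel spanner, 190 mm long, lying flat along its x axis; origin under its middle. To be left where it lies.
- oil_bottle: Loose grey oil bottle standing upright, 60 mm across, 150 mm high; origin under its middle. To be left where it lies.

How it is judged (in metres and radians):
On the way, in this order (a step that is already met when the one before it is completed fails the run):
1. the plunger is pressed in until it leaves its hole (value of joint plunger above 0.009 m and value of joint index_table below 0.3 rad), for 0.1 s.
2. the table has been turned clockwise, more than half way to the next hole (value of joint index_table above 0.55 rad), for 0.1 s.
At the end, for the whole second after the job is handed in: The table stands one hole (60 degrees, within 0.03 rad) clockwise of its start, at rest, with the plunger fully up (within 2 mm) and locked in the next hole; the gear, bearing, spanner and oil bottle are within 20 mm of where they lay (value of joint index_table between 1.017 and 1.077 rad and value of joint plunger below 0.002 m and horizontal distance between plunger_top and next_hole below 0.004 m and velocity of joint index_table between -0.02 and 0.02 rad/s and distance of each of gear, bearing, spanner, oil_bottle from where it was at the start of the episode below 0.02 m); the robot touches nothing.
It fails at once if the plunger knob is taken between the fingers instead of being pushed (z of the grasp point in the frame of plunger_top below 0.008 m and horizontal distance between the grasp point and plunger_top below 0.015 m).
It fails at once if a bystander (gear, bearing, spanner or oil bottle) is lifted, carried or shoved aside (distance of any of gear, bearing, spanner, oil_bottle from where it was at the start of the episode above 0.02 m).
It also fails if it takes over 40 s, if anything falls off the work surface, if the arm or the gripper's body presses on something with over 40 N, if the wrist force passes 120 N, or if a joint passes its speed limit or range.

## Working session

There is one attempt and no reset: what is moved stays moved. The work goes in short steps, Python scripts to look and compute and a tool call to move; the robot and the scene stay as the last step left them, time stands still between calls to the robot, and variables do not carry over. Pictures are saved under pics/ and viewed, at most 10 in all, crops included, and the job is handed in when it is done.

Besides the shell and the picture viewer there is one more tool, called as name(argument=value, ...), one argument or row to a line, values as JSON. apply_moves: Moves the arm, as the interface text tells. Its arguments: {"type":"object","properties":{"commands":{"type":"array"},"force":{"type":"number"}},"required":["commands"]}

```bash
ls; mkdir -p pics
python3 - <<'E'
from plant import ctrl
import cv2,numpy as np
print(ctrl.get_state())
for n in("top","side"):
    c=ctrl.capture(n); cv2.imwrite(f"pics/{n}0.png",c["color"][:,:,::-1]); np.savez(f"{n}0.npz",**c); print(n,c["camera_matrix"],c["R"],c["t"])
E
```

```text
pics
{'t': 0.0, 'q': array([-1.31500590e+00,  3.14219865e-01, -4.80938070e-02,  1.21020656e+00,
       -3.52979685e-05,  1.57076687e+00]), 'dq': array([ 0.00063914,  0.00015013, -0.00098651, -0.0019174 , -0.00035285,
        0.00074921]), 'tau': array([-2.77660060e-03, -5.39587283e+01,  3.39749980e+01,  1.92410935e-02,
       -1.17227792e-04, -6.90614126e-07]), 'ee_pos': array([ 151.6534472 , -579.93817594,  247.43178362]), 'orientation': array([-3.11423652e+00, -4.00528588e-01,  4.00120729e-04]), 'wrist_force': array([-0.67416372,  0.6207493 , -0.63427924]), 'torque': array([ 0.00432955, -0.0226908 ,  0.01098219]), 'gripper_force': 0.0, 'finger_gap': 85.41172649574096}
top [[498.28341638   0.         279.98509083]
 [  0.         498.28341638 207.67168312]
 [  0.           0.           1.        ]] [[ 0.04714844 -0.99887397  0.00527433]
 [-0.97449086 -0.0471561  -0.21941711]
 [ 0.21941876  0.00520539 -0.97561689]] [ -15.94648242  580.29790659 1211.96607927]
side [[483.79112419   0.         284.25922757]
 [  0.         483.79112419 219.2265112 ]
 [  0.           0.           1.        ]] [[-0.9893134  -0.14469787 -0.01793082]
 [-0.10030884  0.76469966 -0.63653167]
 [ 0.10581647 -0.62793069 -0.7710421 ]] [ 571.82277309  117.97354205 1168.549617  ]
```

View pics/top0.png

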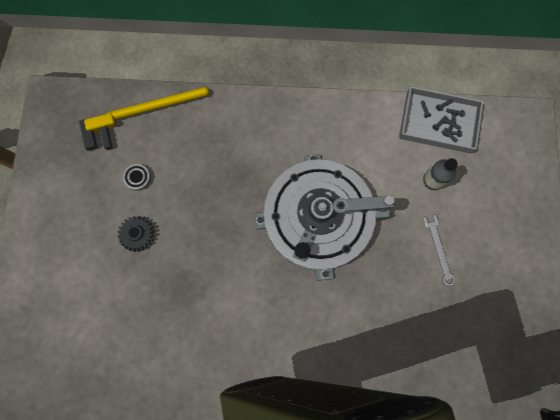

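View pics/side0.png

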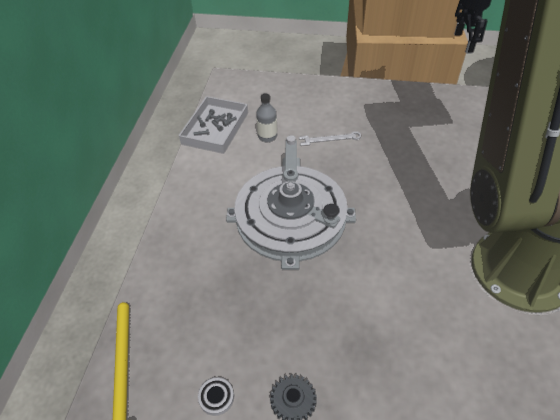

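The top view shows the jig centred near (321,212), the knob at (303,250) and ring holes at (276,216), (294,177), (338,174) and (347,249). Clockwise from the knob, the next hole is (276,216). The drill arm points right, away from the work.

```bash
cat > h.py <<'E'
import numpy as np,cv2
def ray(c,uv,z):
    K,R,t=c["camera_matrix"],c["R"],c["t"]
    d=R.T@np.linalg.solve(K,np.array([uv[0],uv[1],1.])); o=-R.T@t
    return (o+d*(z-o[2])/d[2])
def blobs(c,roi,thr=45,amin=6):
    g=c["color"].max(2); x0,y0,x1,y1=roi
    m=(g[y0:y1,x0:x1]<thr).astype(np.uint8)
    n,l,s,ce=cv2.connectedComponentsWithStats(m)
    return [(s[i,4],ce[i]+[x0,y0],s[i,2:4]) for i in range(1,n) if s[i,4]>=amin]
E
python3 - <<'E'
from h import *
for n,roi in(("top",(262,160,385,270)),("side",(230,160,355,260))):
    c=dict(np.load(n+"0.npz"))
    for thr in (30,45,60):
        print(n,thr)
        for a,u,wh in blobs(c,roi,thr):
            print(a,u.round(1),wh,"z48",ray(c,u,48)[:2].round(1),"z100",ray(c,u,100)[:2].round(1))
    x0,y0,x1,y1=roi
    cv2.imwrite(f"pics/{n}crop.png",cv2.resize(c["color"][y0:y1,x0:x1,::-1],None,fx=6,fy=5.4 if n=="top" else 6,interpolation=cv2.INTER_CUBIC)[:600])
E
```

```text
top 30
35 [309.3 171.7] [24  6] z48 [685.2 -60.8] z100 [669.3 -58.1]
36 [353.  186.8] [19 21] z48 [ 649.4 -176.7] z100 [ 635.  -169.2]
57 [279.9 196. ] [16 31] z48 [615.2  13.4] z100 [602.2  13.1]
63 [359.4 230.3] [15 32] z48 [ 534.4 -195. ] z100 [ 524.8 -186.7]
63 [283.7 236.2] [21 29] z48 [509.7  -1.3] z100 [501.  -1.]
6 [298.5 246.5] [2 6] z48 [485.  -40.1] z100 [477.4 -38.2]
69 [310.2 252.9] [25 15] z48 [470.  -70.6] z100 [463.  -67.5]
9 [338.3 253. ] [7 5] z48 [ 473.2 -142.1] z100 [ 466. -136.]
top 45
66 [314.5 171.6] [36  6] z48 [686.  -74.7] z100 [670.1 -71.4]
21 [337.4 173.8] [6 5] z48 [ 683. -135.] z100 [ 667.2 -129.3]
21 [294. 177.] [5 5] z48 [668.6 -21.1] z100 [653.4 -20. ]
47 [352.1 185.8] [20 22] z48 [ 651.9 -174.3] z100 [ 637.4 -166.9]
81 [280.4 195. ] [17 32] z48 [618.   12.4] z100 [604.9  12.1]
11 [331.3 199.2] [5 4] z48 [ 613.2 -120.6] z100 [ 600.3 -115.4]
11 [340.4 204.5] [4 4] z48 [ 600.  -144.6] z100 [ 587.7 -138.4]
66 [326.4 217.3] [25 11] z48 [ 564.4 -109.2] z100 [ 553.5 -104.5]
9 [364.3 210.3] [6 2] z48 [ 587.6 -207.1] z100 [ 575.8 -198.4]
83 [358.8 231. ] [16 34] z48 [ 532.5 -193.3] z100 [ 522.9 -185.1]
22 [275.1 215.9] [5 5] z48 [561.7  23.5] z100 [550.9  22.7]
358 [303.8 248.3] [68 38] z48 [481.  -53.8] z100 [473.5 -51.4]
25 [346.  248.6] [5 6] z48 [ 485.4 -161.2] z100 [ 477.7 -154.4]
top 60
947 [314.3 221.1] [96 90] z48 [552.8 -78.2] z100 [542.4 -74.8]
409 [325.  208.9] [35 41] z48 [ 586.4 -104.9] z100 [ 574.6 -100.4]
14 [326.8 206.4] [4 9] z48 [ 593.5 -109.4] z100 [ 581.4 -104.7]
28 [340.8 205.1] [6 6] z48 [ 598.6 -145.7] z100 [ 586.3 -139.5]
22 [379.7 218.9] [9 4] z48 [ 566.8 -247.1] z100 [ 555.8 -236.7]
8 [313.1 226.4] [4 3] z48 [538.9 -75.7] z100 [529.1 -72.4]
8 [361.8 253.6] [5 3] z48 [ 474.4 -201.7] z100 [ 467.2 -193.1]
side 30
side 45
side 60
11 [334.2 201.1] [3 7] z48 [ 463.3 -115. ] z100 [462.8 -68.3]
9 [324.8 211.2] [3 7] z48 [484.2 -77.4] z100 [482.5 -32.9]
```

apply_moves(
  commands=[
    [[0,0,0],[30,-30,0],0],
    [[0,0,0],[60,-60,0],0],
    [[0,0,0],[90,-90,0],0],
    [[0,0,0],[120,-120,0],0],
    [[0,0,0],[150,-150,0],0],
    [[0,0,0],[180,-180,0],0],
    [[0,0,0],[210,-210,0],0],
    [[0,0,0],[240,-240,0],0],
    [[0,0,0],[270,-270,0],0],
    [[0,0,0],[270,-270,0],0],
  ],
)

```text
t: 1.1
ee_pos: [346.2, -247.2, 248.1]
orientation: [-3.113, -0.41, -0.001]
wrist_force: [-0.6, -0.5, 0.1]
finger_gap: -0.2
gripper_force: 0.0
```

apply_moves(
  commands=[
    [[0,0,0],[30,-30,0],0],
    [[0,0,0],[60,-60,0],0],
    [[0,0,0],[90,-90,10],0],
    [[0,0,0],[120,-120,30],0],
    [[0,0,0],[150,-150,50],0],
    [[0,0,0],[174,-165,68],0],
    [[0,0,0],[174,-165,68],0],
    [[0,0,0],[174,-165,68],0],
    [[0,0,0],[174,-165,68],0],
  ],
)

```text
t: 2.0
ee_pos: [471.0, -48.3, 180.7]
orientation: [3.116, 0.399, -0.0]
wrist_force: [-0.5, 0.4, -0.1]
finger_gap: 0.2
gripper_force: 0.0
```

Run:
```python
from plant import ctrl
from h import *
from scipy.spatial.transform import Rotation as Ro
s=ctrl.get_state(); print(s["t"],s["q"].round(3),s["ee_pos"],Ro.from_rotvec(s["orientation"]).as_matrix().round(4),s["wrist_force"],s["finger_gap"],ctrl.tcp_to_tips)
ims=[]
for n in("top","side"):
    c=ctrl.capture(n); tip=s["ee_pos"]-[0,0,17]
    im=c["color"][:,:,::-1].copy()
    p=c["camera_matrix"]@(c["R"]@tip+c["t"]); u=(p[:2]/p[2]); print(n,u)
    k=c["camera_matrix"]@(c["R"]@np.array([470.8,-47.1,100])+c["t"]); k=k[:2]/k[2]; print(k)
    cv2.circle(im,tuple(int(v) for v in k.round()),1,(0,0,255),-1); cv2.circle(im,tuple(int(v) for v in u.round()),1,(0,255,0),-1)
    x,y=k.astype(int); ims.append(cv2.resize(im[y-45:y+45,x-45:x+45],None,fx=4.4,fy=4.4,interpolation=cv2.INTER_CUBIC))
cv2.imwrite("pics/c1.png",np.hstack(ims))
```

```text
2.0 [-0.102  0.118 -0.452  1.001 -0.     2.785] [470.95809901 -48.25466058 180.66434628] [[ 9.677e-01  2.520e-01 -1.000e-04]
 [ 2.520e-01 -9.677e-01 -4.000e-04]
 [-2.000e-04  4.000e-04 -1.000e+00]] [-0.49965748  0.42754295 -0.13548483] 0.18817585489378624 17.0
top [303.84397523 245.50221058]
[302.01478361 249.33110902]
side [331.64532366 188.90778281]
[330.15594703 207.27577609]
```

View pics/c1.png

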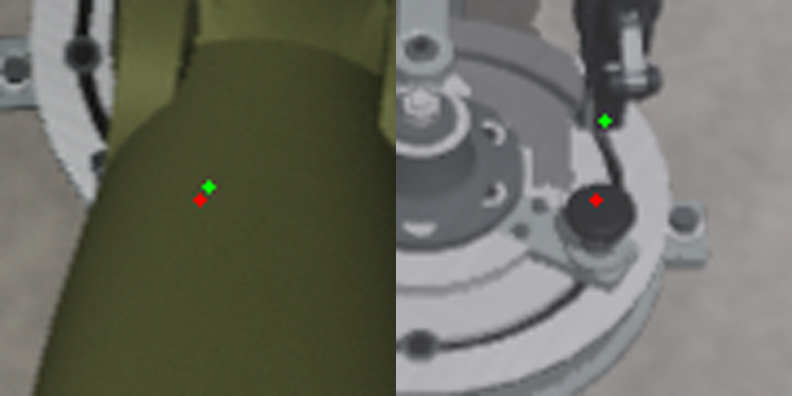

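The side crop shows the knob top at display (601,207), about 1 px from my estimate. The fingertips are offset from their predicted spot the same way, so it's a camera bias and needs no correction. Next I descend and press.

apply_moves(
  commands=[
    [[0,0,0],[0,-1,25],0],
    [[0,0,0],[0,-1,45],0],
    [[0,0,0],[0,-1,58],0],
    [[0,0,0],[0,-1,62],0],
    [[0,0,0],[0,-1,66],0],
    [[0,0,0],[0,-1,69],0],
    [[0,0,0],[0,-1,72],0],
    [[0,0,0],[0,-1,75],0],
    [[0,0,0],[0,-1,75],0],
    [[0,0,0],[0,-1,75],0],
  ],
)

```text
t: 3.1
ee_pos: [470.9, -46.3, 106.2]
orientation: [-3.116, -0.4, -0.0]
wrist_force: [-4.7, 0.9, 6.7]
finger_gap: -0.1
gripper_force: 3.3
```

apply_moves(
  commands=[
    [[0,0,0],[0,0,2],0],
    [[0,0,0],[0,0,2],0],
    [[0,0,0],[5,-6,2],0],
    [[0,0,0],[10,-11.5,2],0],
    [[0,0,0],[15.5,-16.5,2],0],
    [[0,0,0],[21,-21.5,2],0],
    [[0,0,0],[27,-26,2],0],
    [[0,0,0],[33.5,-30,2],0],
    [[0,0,0],[40,-33.5,2],0],
    [[0,0,0],[47,-36.5,2],0],
  ],
)

```text
t: 4.1
ee_pos: [509.5, 0.6, 105.2]
orientation: [3.115, 0.4, 0.006]
wrist_force: [-1.5, -1.2, 6.6]
finger_gap: -0.1
gripper_force: 3.5
```

```bash
cat > look.py <<'E'
import sys
from plant import ctrl
from h import *
s=ctrl.get_state(); print(s["t"],s["ee_pos"].round(1),s["wrist_force"].round(1))
c=ctrl.capture("side"); im=c["color"][:,:,::-1].copy()
tip=s["ee_pos"]-[0,0,17]; p=c["camera_matrix"]@(c["R"]@tip+c["t"]); u=p[:2]/p[2]; print(u)
print(blobs(c,(230,160,350,260),50,15))
im=im[160:270,220:360]; cv2.imwrite(f"pics/{sys.argv[1]}.png",cv2.resize(im,None,fx=5.4,fy=5.4,interpolation=cv2.INTER_CUBIC))
print("origin 220,160 scale 5.4; tip at",(u-[220,160])*5.4)
E
python3 look.py s2
```

```text
4.1 [509.5   0.6 105.2] [-1.5 -1.2  6.6]
[311.98083668 223.91876226]
[]
origin 220,160 scale 5.4; tip at [496.69651805 345.1613162 ]
```

View pics/s2.png

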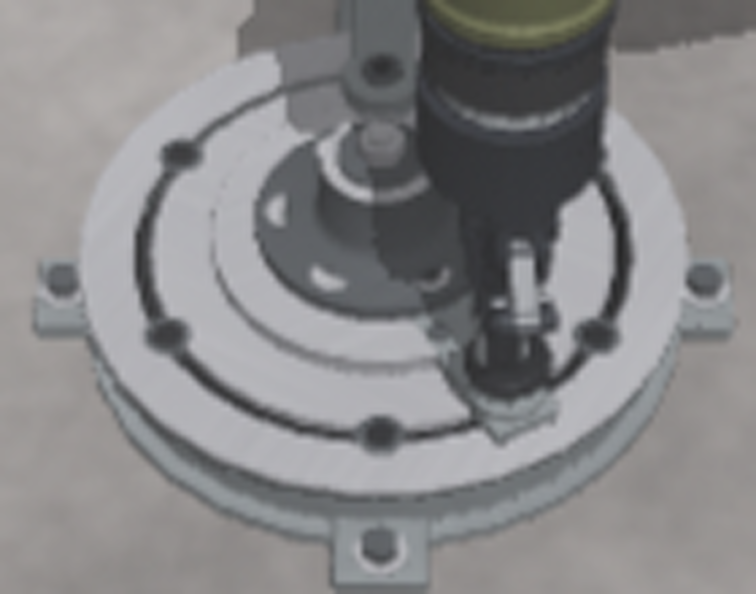

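The table is following: the knob is at display (507,362), between the start hole at (598,333) and the next hole at (378,433). I'll continue round the arc.

apply_moves(
  commands=[
    [[0,0,0],[7,-2.5,0],0],
    [[0,0,0],[14,-5,0],0],
    [[0,0,0],[21.5,-6.5,0],0],
    [[0,0,0],[29,-8,0],0],
    [[0,0,0],[36.5,-9,0],0],
    [[0,0,0],[44,-9.5,0],0],
    [[0,0,0],[51.5,-9,0],0],
    [[0,0,0],[57,-8.5,0],0],
    [[0,0,0],[57,-8.5,0],0],
    [[0,0,0],[57,-8.5,0],0],
  ],
)

```text
t: 5.15
ee_pos: [563.1, 23.3, 105.5]
orientation: [3.115, 0.4, 0.009]
wrist_force: [0.6, -0.6, 7.1]
finger_gap: -0.1
gripper_force: 3.4
```

```bash
python3 look.py s3
```

```text
5.15 [563.1  23.3 105.5] [ 0.6 -0.6  7.1]
[288.37543606 228.91676534]
[]
origin 220,160 scale 5.4; tip at [369.22735472 372.15053284]
```

View pics/s3.png

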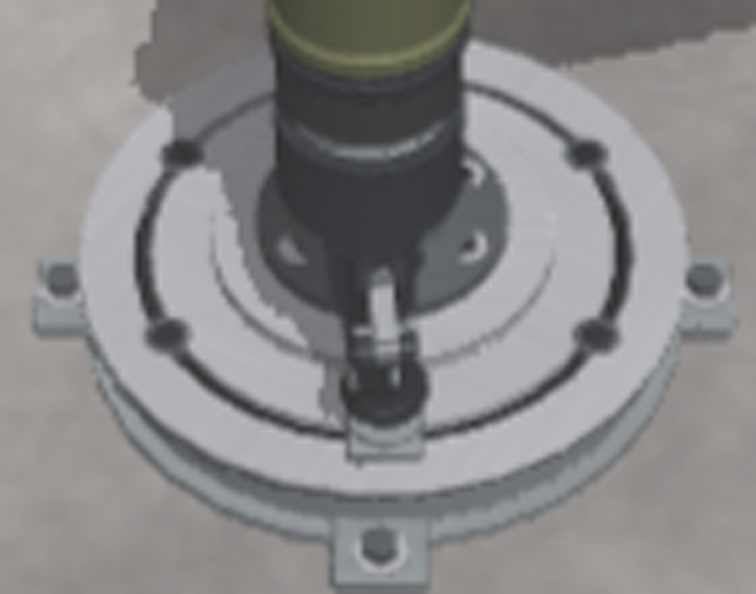

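The knob and boss are centred at display x≈385; the next hole was at x≈378, (378,433) earlier. I'll work out the remaining angle allowing for height.

Run:
```python
from h import *
c=dict(np.load("side0.npz")); 
h=ray(c,(220+379/5.4,160+433/5.4),48); print("hole by side",h)
ct=np.array([577,-91.1])
for z in (48,67,88):
  for a in (97.5,99,100.5):
    X=np.array([*(ct+115*np.array([np.cos(np.radians(a)),np.sin(np.radians(a))])),z])
    p=c["camera_matrix"]@(c["R"]@X+c["t"]); print(z,a,((p[:2]/p[2]-[220,160])*5.4).round(0))
# knob measurement from current picture: dark knob columns by row
im=cv2.imread("pics/s3.png").max(2)
for r in range(385,425,6):
    w=np.where(im[r,320:450]<70)[0]+320; print(r,w.min() if len(w) else 0,w.max() if len(w) else 0)
```

```text
hole by side [558.85151442  25.53325204  48.        ]
48 97.5 [373. 428.]
48 99 [380. 428.]
48 100.5 [386. 427.]
67 97.5 [372. 402.]
67 99 [379. 402.]
67 100.5 [386. 402.]
88 97.5 [372. 373.]
88 99 [379. 372.]
88 100.5 [386. 372.]
385 341 423
391 341 423
397 343 421
403 346 418
409 348 416
415 357 408
421 373 396
```

About 2.3 mm remains. I'll creep on by that much, then lift.

apply_moves(
  commands=[
    [[0,0,0],[1.2,0.3,0],0],
    [[0,0,0],[2.4,0.6,0],0],
    [[0,0,0],[2.4,0.6,0],0],
    [[0,0,0],[2.4,0.6,-2],0],
    [[0,0,0],[2.4,0.6,-4],0],
    [[0,0,0],[2.4,0.6,-8],0],
    [[0,0,0],[2.4,0.6,-14],0],
    [[0,0,0],[2.4,0.6,-24],0],
    [[0,0,0],[2.4,0.6,-44],0],
    [[0,0,0],[2.4,0.6,-64],0],
  ],
)

```text
t: 6.2
ee_pos: [562.1, 23.5, 167.9]
orientation: [-3.116, -0.401, 0.002]
wrist_force: [0.2, 0.2, -0.1]
finger_gap: 0.2
gripper_force: 0.0
```

```bash
python3 look.py s4
```

```text
6.2 [562.1  23.5 167.9] [ 0.2  0.2 -0.1]
[288.48218383 211.9412733 ]
[]
origin 220,160 scale 5.4; tip at [369.8037927  280.48287581]
```

View pics/s4.png

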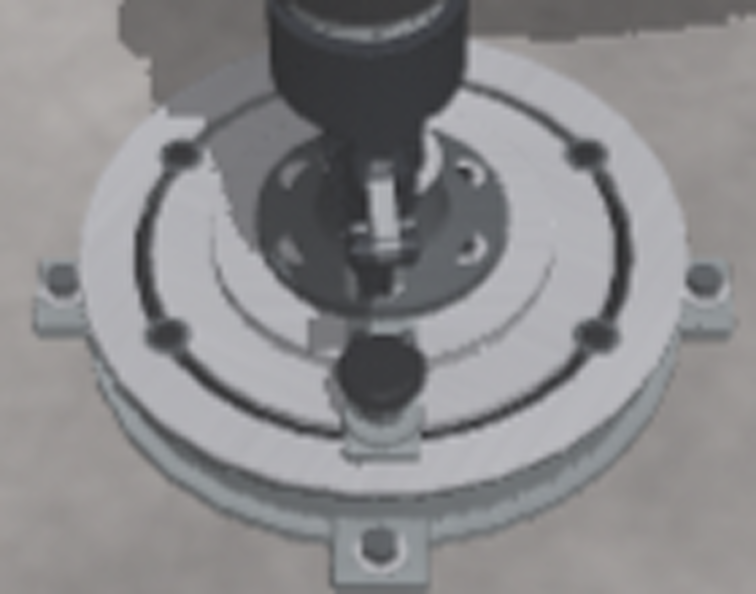

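The knob top is now at display (381,362), about 13 px higher than when it was pressed, with the boss centred at x≈382 over the hole. I'll check its height by range, and hand in if it is fully up.

Run:
```python
from plant import ctrl
from h import *
c=ctrl.capture("side"); s=c["range_z"]
K,R,t=c["camera_matrix"],c["R"],c["t"]
zs=[]
for v in range(225,230):
  for u in range(287,294):
    d=s[v,u]
    if d>0: zs.append(R.T@(np.linalg.solve(K,[u,v,1.])*d-t))
zs=np.array(zs); m=np.median(zs,0); print(m)
if m[2]>97: print(ctrl.close_job())
```

```text
[558.6651489   25.72796177  99.42941866]
the job is handed in; nothing more can be done
None
```

The plunger was pressed in, the table turned one hole clockwise, and the plunger sprang back up over the next hole (knob top measured at 99.4 mm against 100 mm nominal); the job is handed in, with no verdict shown.

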